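# Complete the sampling kit tray in order of use

### The arm

A 6-joint arm with a two-finger parallel gripper is mounted at the origin on a cart in front of the work surface, level with it; the furniture and walls round the work are solid. World frame = base frame: x ahead of the robot, y to its left, z up, the work surface at z = 0. Lengths are in m, angles in degrees, forces in N, time in s.
With the tool pointing down it reaches from about 0.275 to 0.725 m from the base axis. Payload 15.9 kg.
Tool frame: the origin (TCP) lies at the very end of the fingers, on their centre line; the grasp point (between the pads) lies 19 mm behind it (env.hold_point_z is the distance from the TCP to the grasp point, in m); z points along the fingers, y is the line along which they close (so a half turn about z gives the same grasp; the last joint's range is limited). The gripper opens to 85 mm and grips with 20 to 120 N. Pads are 22 mm wide; open, the fingers measure 114 mm over their backs; the gripper's body (76 mm by 85 mm) begins 54 mm behind the grasp point. The pads swing forward as they close: fully open they stand 13 mm farther back than shut.
Start: joints at [-75.516, 12.198, -1.971, 75.831, 0, 90], TCP at [0.125, -0.484, 0.231] pointing down, gripper open.
Joint ranges: [-170.91, 170.91], [-42.67, 98.43], [-65.05, 77.54], [-120.47, 116.71], [-90, 82.35], [-180, 180]. Speed limits (degrees/s): [108.29, 108.29, 136.94, 147.25, 180, 180].

### API

Orientations are given as a 3x3 rotation matrix whose columns are the frame's x, y, z axes.
In Python, from station import env gives the robot as it stands.
- The arm moves only by the tool play_rows, never from a script. Its argument "deltas" is one flat list of numbers, 7 for each row, row after row: the shift along the tool's x, y, z in cm, then the turn, a rotation vector about the tool's x, y, z in degrees, then the finger opening in cm, from 0 to 8.54. In form: [x, y, z, ax, ay, az, gripper, x, y, z, ax, ay, az, gripper, ...]. A call has 1 to 10 rows; each row is the pose to reach, as a shift and turn from the pose commanded when the call began, along the tool's axes at that moment; what a row does not reach only later rows make up. A row lasts 1/10 s, in which the tool goes at most 50 mm and 8.59 degrees, less where a joint would pass 70% of its speed; a pose out of reach is approached as far as the arm can. A call with a gripper value outside its range is refused whole. The fingers move at their own pace and stop on an object; the grip force is fixed at half the most. Time passes only in rows, so rows that repeat a pose let the fingers close. It gives the time, the measured TCP pose, the force, the opening and the grip force at its end, in the units of the state.
- env.get_obs(): the state, without advancing time (a new reading comes with each control period).
- env.snapshot(name): name is "scene" or "top" or "wrist"; returns the picture (480x640x3 uint8, blue, green, red); there is no depth.
- env.calibration(name): a dict with "fx", "fy", "cx", "cy" (pixels), "eye" and "rotation" of the camera in the world; the wrist camera has in their place "T_tool_cam" (4x4, takes a point from camera to tool coordinates, whose origin is the TCP and whose axes are the flange's). Camera axes: x right, y down, z forward; pixel columns grow to the right and rows downward; lengths in m; the calibration is good to about 2 mm. A picture is of the moment at which its call begins: read the wrist's pose just before it. calibration takes no time and is no camera call.
- env.sign_off(): hands the job in; it is judged then, once.
The state is a dict: "t": time; "joint_positions": joint angles; "joint_velocities": joint speeds; "joint_torque": joint torques, N m; "position": TCP position; "eef_rot": TCP orientation; "contact_force": force on the tool from outside, world axes, zero at the start; "ft_torque": the same for the moment, N m; "gripper_width": finger opening in m; "grip_force": force on a finger pad.
Only numpy, scipy, OpenCV 4.12 (cv2) and the standard library are available. Lean on these libraries where they do the work, as an engineer would, in place of code of your own. Each camera call takes 0.05 s, during which the arm holds its last target. There are 200 camera calls.

### The job

The white kit tray already holds the marker in its left-hand bay, as the first instrument in order of use. Lay the steel tweezers in the middle bay and the black-handled spatula in the right-hand bay, so that each lies flat on the bay's floor, centred in the bay and parallel to the marker's bay. Leave the marker that is in the tray where it lies.

Things in the scene. Friction and masses are not known exactly. Their poses are not given: they have to be found in the camera images.
- kit_tray: White tray fixed to the worktop, 200 mm (its x) by 216 mm (y). Origin: centre of its underside, z up. Flat floor 5 mm above the worktop, no ribs; rim 16 mm high, 5 mm thick. Three flat grey bays, 180 mm along tray x and 56 mm wide, centred at x = 0 and y = +66 mm (left, holds the marker), 0 (middle), -66 mm (right). Its x points away from the robot, turned up to 17 degrees either way.
- tweezers_mid (a point): Centre of the loose steel tweezers, half-way up (4.5 mm above what they lie on). Rigid, 123 mm long (y axis), 12 mm wide (x), 9 mm thick (z, up). Grip across the 12 mm at this point. They lie on a white mat (fixed, 2 mm thick) right of the tray, roughly pointing away from the robot.
- spatula_mid (a point): Centre of the loose spatula's length, half-way up (5 mm above what it lies on). 143 mm long (x axis): black handle 12 mm wide (y), 10 mm high (z, up) from x = -70 to +25 mm, then a thin neck and a flat steel blade 20 mm wide. Grip the handle across its 12 mm at this point. Lies on the white mat in a row with tweezers and a spare marker (order varies), blade away from the robot.
- tray_marker_mid (a point): Centre of the loose felt marker that already lies in the tray's left bay, half-way up (6 mm above the tray floor). 125 mm long (y axis), 12 mm wide, 15 mm high with the clip. To stay there. A second marker, on the mat, is not needed.

How it is judged:
By the outcome, as a careful person would: the job done as asked, in the order asked, and still so for the second after the job is handed in, with the robot touching nothing.
It also fails if it takes over 58 s, if anything falls off the work surface, if the arm or the gripper's body presses on something with over 40 N, if the wrist force passes 120 N, or if a joint passes its speed limit or range.

## Working session

There is one attempt and no reset: what is moved stays moved. The work goes in short steps, Python scripts to look and compute and a tool call to move; the robot and the scene stay as the last step left them, time stands still between calls to the robot, and variables do not carry over. Pictures are saved under pics/ and viewed, at most 12 in all, crops included, and the job is handed in when it is done.

Besides the shell and the picture viewer there is one more tool, called after "Request:" by a JSON object that holds its "name" and its "arguments", one argument or row to a line. play_rows: Moves the arm, as the interface text tells. Its arguments: {"type":"object","properties":{"deltas":{"type":"array","items":{"type":"number"}}},"required":["deltas"]}

```bash
mkdir -p pics; ls
cat > h.py <<'E'
import numpy as np, cv2
from station import env
def rays(name,uv,obs=None):
    c=env.calibration(name); uv=np.atleast_2d(uv).astype(float)
    d=np.c_[(uv[:,0]-c['cx'])/c['fx'],(uv[:,1]-c['cy'])/c['fy'],np.ones(len(uv))]
    if name=='wrist':
        T=np.array(c['T_tool_cam']); R=np.array(obs['eef_rot']); p=np.array(obs['position'])
        return p+R@T[:3,3], d@(R@T[:3,:3]).T
    return np.array(c['eye']), d@np.array(c['rotation']).T
def onplane(name,uv,z,obs=None):
    e,d=rays(name,uv,obs); return e+d*((z-e[2])/d[:,2])[:,None]
E
python3 - <<'E'
from h import *
np.set_printoptions(precision=4,suppress=True)
for n in('top','scene'):
    im=env.snapshot(n); cv2.imwrite(f'pics/{n}0.png',im); c=env.calibration(n); print(n,c)
o=env.get_obs();print(o['position'],o['eef_rot'],o['gripper_width'],o['t'])
print(env.calibration('wrist'), env.hold_point_z)
E
```

```text
pics
top {'fx': 444.2197823877209, 'fy': 444.2197823877209, 'cx': 317.1397289272354, 'cy': 238.8988502413293, 'eye': array([ 0.4234, -0.1139,  0.9525]), 'rotation': array([[ 0.0181, -0.9963,  0.0842],
       [-0.9993, -0.0208, -0.0312],
       [ 0.0329, -0.0835, -0.996 ]])}
scene {'fx': 609.4332190474612, 'fy': 609.4332190474612, 'cx': 316.24282963457796, 'cy': 230.98083558170777, 'eye': array([-0.054 ,  0.6541,  0.6247]), 'rotation': array([[-0.817 , -0.278 ,  0.5051],
       [-0.5761,  0.4281, -0.6963],
       [-0.0226, -0.8599, -0.5099]])}
[ 0.125  -0.4838  0.2309] [[ 0.9682  0.2501 -0.0002]
 [ 0.2501 -0.9682  0.001 ]
 [ 0.     -0.001  -1.    ]] 0.08546845095708928 0.1
{'fx': 367.933921089876, 'fy': 367.933921089876, 'cx': 322.79662000786664, 'cy': 241.8219738324641, 'T_tool_cam': array([[ 0.0004, -0.9515, -0.3076,  0.0779],
       [ 1.    ,  0.0009, -0.0012, -0.0003],
       [ 0.0014, -0.3076,  0.9515, -0.1428],
       [ 0.    ,  0.    ,  0.    ,  1.    ]])} 0.0187
```

View pics/top0.png

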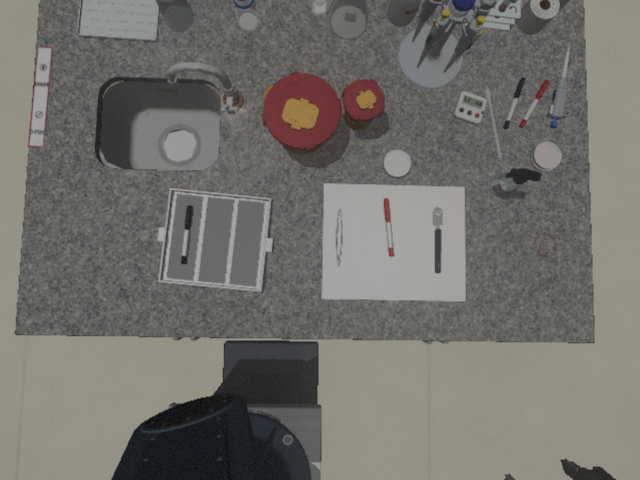

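Top view: tray centred near (215,240) with the marker at (187,235). On the mat are the tweezers (339,237), spare red marker (389,227) and spatula (437,240, blade up).

```bash
cat > m.py <<'E'
from h import *
np.set_printoptions(precision=4,suppress=True)
im=cv2.imread('pics/top0.png'); g=cv2.cvtColor(im,cv2.COLOR_BGR2GRAY)
def line(mask,off,z,name):
    ys,xs=np.nonzero(mask); uv=np.c_[xs,ys]+np.array(off)
    P=onplane('top',uv,z)[:,:2].astype(np.float32)
    (c,s,a)=cv2.minAreaRect(P*1000)
    vx,vy,_,_=cv2.fitLine(P,cv2.DIST_L2,0,.01,.01).ravel()
    if vx<0: vx,vy=-vx,-vy
    print(name,len(xs),'rectc',c,s,a,'mean',P.mean(0),'dir',np.degrees(np.arctan2(vy,vx)))
# mat objects
x0,y0,x1,y1=326,188,462,296
m=(g[y0:y1,x0:x1]<165).astype(np.uint8)
m=cv2.morphologyEx(m,cv2.MORPH_CLOSE,np.ones((5,5)))
n,l,st,_=cv2.connectedComponentsWithStats(m)
for i in range(1,n):
    if st[i,4]>40: print(st[i]); line(l==i,(x0,y0),.006,'mat')
# dark handle only
line(g[y0:y1,x0+95:x1]<70,(x0+95,y0),.012,'handle')
# tray bays
x0,y0,x1,y1=155,182,280,296
t=g[y0:y1,x0:x1]; print(g[220,150:280])
m=((t<150)&(t>70)).astype(np.uint8)
n,l,st,_=cv2.connectedComponentsWithStats(m,connectivity=4)
for i in range(1,n):
    if st[i,4]>600: print(st[i]); line(l==i,(x0,y0),.005,'bay')
E
python3 m.py
python3 - <<'E'
import cv2
a=cv2.imread('pics/top0.png')
cv2.imwrite('pics/crop1.png',cv2.resize(a[180:305,150:470],None,fx=2.5,fy=2.5,interpolation=cv2.INTER_CUBIC))
E
```

```text
[    0     0   136   108 14688]
mat 14688 rectc (503.0311584472656, -310.12652587890625) (232.00711059570312, 295.2039794921875) 0.9593010544776917 mean [ 0.5016 -0.3082] dir -87.170746
handle 174 rectc (483.5464172363281, -400.3952331542969) (8.67115592956543, 92.28230285644531) 89.7123794555664 mean [ 0.4859 -0.4008] dir -0.727259
[ 92  89  89  93  99  97  94  92 102 113 112 104 105 107 103 124 150 123
  64  80 131 166 166 151 111 105 103 105 104 103 102 103 103 104  91  56
  36  43  34  33  34  51  80 105 104 103 103 104 105 107 135 163 165 165
 152 115 104 102 105 105 105 104 102 106 103 106 104 104 102 104 103 104
 104 104 103 103 102 104 103 103 104 116 140 166 163 158 132 104 104 103
 104 103 104 103 103 103 104 104 105 105 103 104 105 105 103 105 104 105
 106 107 103 102 104 128 162 164 160 152 137  82  68  72  86  92 104 111
 109 101 102 103]
[    0     0   125   114 12111]
bay 12111 rectc (500.6104736328125, 70.20108032226562) (242.2223663330078, 264.6260070800781) 1.4417773485183716 mean [0.5014 0.0684] dir 88.640175
```

View pics/crop1.png

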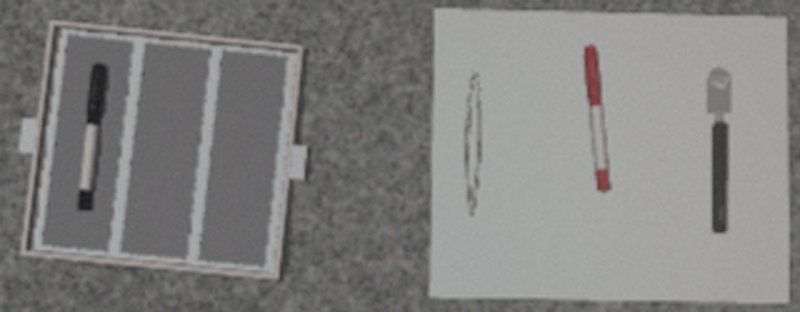

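View pics/scene0.png

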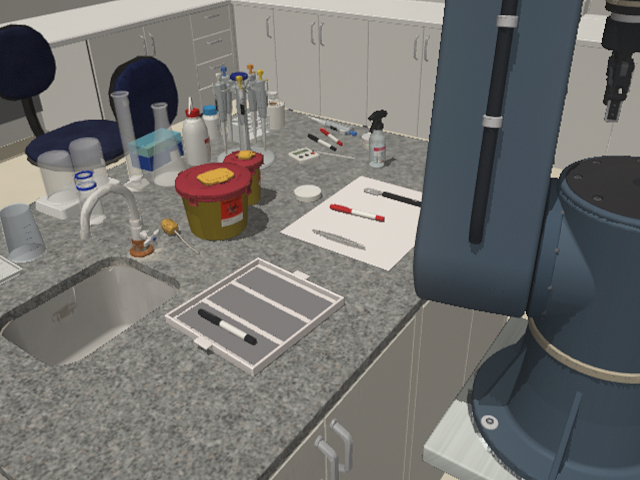

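The crop shows three bays cleanly bounded by white strips, and all three mat tools upright. The scene view shows the same, with the spout and the red pots beyond the tray. The mat is darker than my threshold, so I'll refine it.

```bash
python3 - <<'E'
s=open('m.py').read()
s=s.replace("<165)","<np.median(g[y0:y1,x0:x1])-18)").replace("((t<150)&(t>70))","((t<122)&(t>80))")
s=s.replace("n,l,st,_=cv2.connectedComponentsWithStats(m,connectivity=4)","m=cv2.morphologyEx(m,cv2.MORPH_OPEN,np.ones((3,3)));n,l,st,_=cv2.connectedComponentsWithStats(m,connectivity=4)").replace("print(g[220,150:280])","")
open('m.py','w').write(s)
E
python3 m.py
```

```text
[ 57   9  12  60 367]
mat 367 rectc (533.644775390625, -296.2310485839844) (128.38990783691406, 14.767822265625) 5.433510780334473 mean [ 0.5339 -0.2966] dir 5.9968596
[107  19  10  67 549]
mat 549 rectc (506.8589172363281, -403.4913024902344) (19.711902618408203, 143.1081085205078) 89.77815246582031 mean [ 0.5088 -0.4035] dir -0.31135288
[ 10  21   7  57 300]
mat 300 rectc (508.79974365234375, -190.33615112304688) (120.54044342041016, 12.91315746307373) 0.7697173357009888 mean [ 0.5098 -0.1903] dir -0.2612716
handle 174 rectc (483.5464172363281, -400.3952331542969) (8.67115592956543, 92.28230285644531) 89.7123794555664 mean [ 0.4859 -0.4008] dir -0.727259
[   0    0  125  114 3987]
bay 3987 rectc (500.6104736328125, 70.20108032226562) (242.2223663330078, 264.6260070800781) 1.4417773485183716 mean [0.5086 0.0613] dir 84.39581
[  12   12   36   86 1796]
bay 1796 rectc (502.9657897949219, 137.82875061035156) (55.18074417114258, 178.84432983398438) 85.64674377441406 mean [0.5008 0.1388] dir -4.3073597
[  44   16   35   85 2170]
bay 2170 rectc (497.47625732421875, 72.10499572753906) (55.179935455322266, 178.28536987304688) 85.55305480957031 mean [0.4969 0.0719] dir -4.3918166
[  75   19   34   85 2169]
bay 2169 rectc (492.6416931152344, 6.057743072509766) (55.15626907348633, 179.0068817138672) 85.63723754882812 mean [0.4917 0.0061] dir -4.498229
```

```bash
cat >> h.py <<'E'
def delta(p,yaw):
    """print tool-frame shift (cm) and turn (deg) to TCP p, tool x at world yaw, pointing down"""
    from scipy.spatial.transform import Rotation as Q
    o=env.get_obs(); R=np.array(o['eef_rot']); c,s=np.cos(np.radians(yaw)),np.sin(np.radians(yaw))
    T=np.array([[c,s,0],[s,-c,0],[0,0,-1.]])
    print('shift',np.round(R.T@(np.array(p)-o['position'])*100,2),'turn',np.round(Q.from_matrix(R.T@T).as_rotvec(degrees=True),2),'t',round(o['t'],2))
E
python3 -c "
from h import *
delta((.509,-.190,.13),0)"
```

```text
shift [ 44.53 -18.83  10.11] turn [-6.000e-02  1.000e-02  1.448e+01] t 0.1
```

Request:
{"name": "play_rows", "arguments": {
  "deltas": [4,-1.7,1,0,0,1.5,8,8,-3.4,2,0,0,3,8,12.5,-5.3,3,0,0,4.5,8,17,-7.2,4,0,0,6,8,21.5,-9.1,5,0,0,7.5,8,26,-11,6,0,0,9,8,30.5,-12.9,7,0,0,10.5,7,35,-14.8,8,0,0,12,6,39.5,-16.7,9,0,0,13.2,5,44.5,-18.8,10.1,0,0,14.5,4]
}}

```text
t: 1.1
position: [0.5059, -0.1922, 0.1308]
eef_rot: [[1.0, -0.001, -0.0], [-0.001, -1.0, 0.0], [-0.0, -0.0, -1.0]]
contact_force: [-0.2, -0.8, 0.5]
gripper_width: 0.0401
grip_force: 0.0
```

Request:
{"name": "play_rows", "arguments": {
  "deltas": [0,0,0,0,0,0,4,0,0,0,0,0,0,4,0,0,0,0,0,0,4]
}}

```text
t: 1.4
position: [0.5041, -0.1944, 0.1314]
eef_rot: [[1.0, -0.001, -0.001], [-0.001, -1.0, -0.0], [-0.001, 0.0, -1.0]]
contact_force: [0.4, -0.7, 0.7]
gripper_width: 0.0402
grip_force: 0.0
```

Run:
```python
from h import *
o=env.get_obs(); im=env.snapshot('wrist'); cv2.imwrite('pics/w1.png',im); print(o['position'],o['eef_rot'],o['gripper_width'],o['contact_force'])
import pickle; pickle.dump(o,open('o1.pkl','wb'))
```

```text
[ 0.50406221 -0.19439712  0.13135594] [[ 9.99999673e-01 -6.18300989e-04 -5.22063994e-04]
 [-6.18326680e-04 -9.99999808e-01 -4.90491450e-05]
 [-5.22033567e-04  4.93719350e-05 -9.99999863e-01]] 0.0402236701801244 [ 0.40481004 -0.72855851  0.71271972]
```

View pics/w1.png

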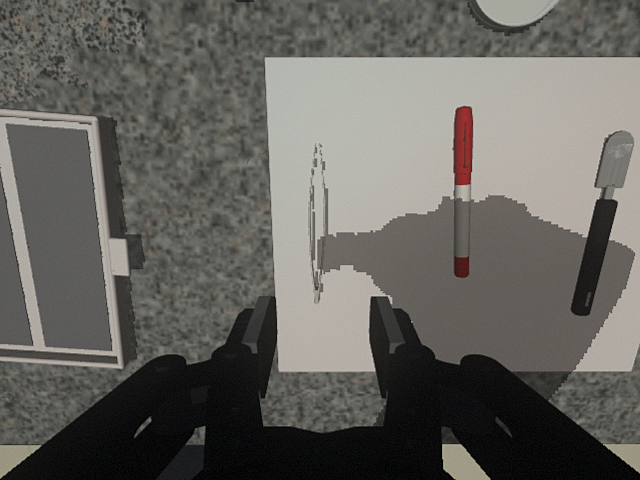

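The wrist view shows the tweezers upright from (318,143) to (317,302) and slightly right of the finger line. The red marker is at (463,190) and the spatula runs from (581,312) to (622,135).

```bash
cat > w1.py <<'E'
from h import *
import pickle
np.set_printoptions(precision=4,suppress=True)
o=pickle.load(open('o1.pkl','rb'))
im=cv2.imread('pics/w1.png'); g=cv2.cvtColor(im,cv2.COLOR_BGR2GRAY)
# tweezers: vertical-ish structure: local contrast to horizontal median
x0,x1,y0,y1=300,336,135,310
s=g[y0:y1,x0:x1].astype(int); 
bg=cv2.medianBlur(g,51)[y0:y1,x0:x1]
ys,xs=np.nonzero((abs(s-bg)>45))
k=(xs+x0<331); ys,xs=ys[k],xs[k]
P=onplane('wrist',np.c_[xs+x0,ys+y0],.007,o)[:,:2].astype(np.float32)
print('tw',cv2.minAreaRect(P*1000),P.mean(0))
for n,uv,z in(('ends',[(318,143),(317,303)],.006),('spat',[(581,314),(623,131)],.004)):
    Q=onplane('wrist',uv,z,o); print(n,Q,Q.mean(0))
E
python3 w1.py; python3 -c "
from h import *
delta((.509,-.190,.13),0)"
```

```text
tw ((506.098388671875, -191.00611877441406), (122.96875, 14.594367027282715), 2.3313486576080322) [ 0.5019 -0.1907]
ends [[ 0.5683 -0.1906  0.006 ]
 [ 0.443  -0.1893  0.006 ]] [ 0.5056 -0.19    0.006 ]
spat [[ 0.432  -0.4066  0.004 ]
 [ 0.5763 -0.4049  0.004 ]] [ 0.5041 -0.4058  0.004 ]
shift [ 0.5  -0.47  0.16] turn [ 0.01  0.01 -0.08] t 1.45
```

Request:
{"name": "play_rows", "arguments": {
  "deltas": [0.2,-0.2,2,0,0,0.2,4,0.4,-0.4,4,0,0,0.4,4,0.4,-0.4,6,0,0,0.4,4,0.4,-0.4,8,0,0,0.4,4,0.4,-0.4,9,0,0,0.4,4,0.4,-0.4,10,0,0,0.4,4,0.4,-0.4,10,0,0,0.4,4,0.4,-0.4,10,0,0,0.4,3.5,0.4,-0.4,10,0,0,0.4,3.5]
}}

```text
t: 2.35
position: [0.5092, -0.1902, 0.0322]
eef_rot: [[1.0, -0.007, 0.001], [-0.007, -1.0, -0.0], [0.001, 0.0, -1.0]]
contact_force: [-0.2, 0.2, -0.6]
gripper_width: 0.0349
grip_force: 0.0
```

Run:
```python
from h import *
o=env.get_obs(); im=env.snapshot('wrist'); cv2.imwrite('pics/w2.png',im)
delta((.5075,-.190,.0045),-.5); print(o['contact_force'])
```

```text
shift [-0.18 -0.02  2.77] turn [ 0.03 -0.07  0.08] t 2.4
[-0.23988224  0.18460095 -0.59158409]
```

View pics/w2.png

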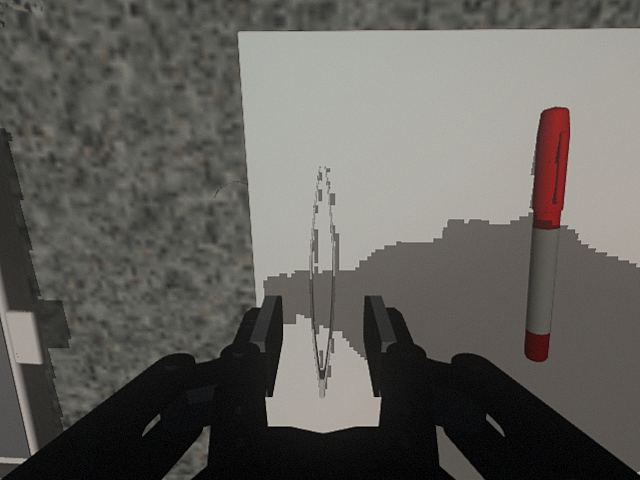

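The tweezers lie centred between the fingers, with ends at (322,165) and (322,397).

Run:
```python
from h import *
o=env.get_obs()
Q=onplane('wrist',[(322,165),(322,397)],.0065,o); print(Q,Q.mean(0),Q[0]-Q[1])
```

```text
[[ 0.56902795 -0.18994929  0.0065    ]
 [ 0.44180135 -0.18899517  0.0065    ]] [ 0.50541465 -0.18947223  0.0065    ] [ 0.1272266  -0.00095413  0.        ]
```

Request:
{"name": "play_rows", "arguments": {
  "deltas": [-0.2,0,0.7,0,0,0,2.5,-0.2,0,1.4,0,0,0,2.2,-0.2,0,2,0,0,0,2.2,-0.2,0,2.4,0,0,0,2.2,-0.2,0,2.65,0,0,0,2.2,-0.2,0,2.65,0,0,0,2.2,-0.2,0,2.65,0,0,0,2.2]
}}

```text
t: 3.1
position: [0.5068, -0.19, 0.0049]
eef_rot: [[1.0, -0.007, 0.0], [-0.007, -1.0, -0.0], [0.0, 0.0, -1.0]]
contact_force: [0.2, -1.5, 1.0]
gripper_width: 0.0222
grip_force: 0.0
```

Request:
{"name": "play_rows", "arguments": {
  "deltas": [0,0,0,0,0,0,1.5,0,0,0,0,0,0,0.8,0,0,0,0,0,0,0.5,0,0,0,0,0,0,0.3,0,0,0,0,0,0,0.3,0,0,0,0,0,0,0.3]
}}

```text
t: 3.7
position: [0.507, -0.19, 0.0053]
eef_rot: [[1.0, -0.007, 0.001], [-0.007, -1.0, -0.0], [0.001, 0.0, -1.0]]
contact_force: [-2.0, -0.2, 5.6]
gripper_width: 0.0084
grip_force: 58.9
```

Request:
{"name": "play_rows", "arguments": {
  "deltas": [0,0,-0.5,0,0,0,0.3,0,0,-1.5,0,0,0,0.3,0,0,-3,0,0,0,0.3,0,0,-5,0,0,0,0.3,0,0,-7,0,0,0,0.3,0,0,-9,0,0,0,0.3,0,0,-9,0,0,0,0.3]
}}

```text
t: 4.4
position: [0.5083, -0.1905, 0.0982]
eef_rot: [[1.0, -0.007, 0.004], [-0.007, -1.0, -0.002], [0.004, 0.002, -1.0]]
contact_force: [0.1, 0.4, -0.5]
gripper_width: 0.0086
grip_force: 58.7
```

Run:
```python
from h import *
o=env.get_obs(); print(o['position'],o['gripper_width'],o['grip_force'],o['contact_force'])
delta((.4975,.072,.06),-4.4)
```

```text
[ 0.50830752 -0.19050256  0.09816376] 0.008567609549658968 58.74093174934387 [ 0.0984818   0.42020588 -0.54132671]
shift [ -1.29 -26.25   3.77] turn [ 0.08 -0.25  3.99] t 4.4
```

Request:
{"name": "play_rows", "arguments": {
  "deltas": [-0.1,-2,0,0,0,0.4,0.3,-0.2,-5,0,0,0,0.8,0.3,-0.4,-8.5,0,0,0,1.3,0.3,-0.6,-12,0,0,0,1.8,0.3,-0.8,-15.5,0,0,0,2.4,0.3,-1,-19,0,0,0,3,0.3,-1.2,-22,0,0,0,3.5,0.3,-1.3,-24.5,0,0,0,3.9,0.3,-1.3,-26,0,0,0,3.9,0.3,-1.3,-26.2,0,0,0,3.9,0.3]
}}

```text
t: 5.4
position: [0.4951, 0.008, 0.0948]
eef_rot: [[1.0, -0.009, -0.001], [-0.009, -0.999, 0.04], [-0.001, -0.04, -0.999]]
contact_force: [-0.6, -1.0, 0.2]
gripper_width: 0.0086
grip_force: 58.8
```

Request:
{"name": "play_rows", "arguments": {
  "deltas": [0,0,1.5,0,0,0,0.3,0,0,3,0,0,0,0.3,0,0,4.5,0,0,0,0.3,0,0,5,0,0,0,0.3,0,0,5,0,0,0,0.3,0,0,5,0,0,0,0.3,0,0,5,0,0,0,0.3]
}}

```text
t: 6.1
position: [0.4955, 0.0094, 0.0456]
eef_rot: [[1.0, -0.006, 0.0], [-0.006, -0.999, 0.041], [-0.0, -0.041, -0.999]]
contact_force: [0.7, 0.4, 1.5]
gripper_width: 0.0082
grip_force: 58.8
```

Run:
```python
from h import *
o=env.get_obs(); im=env.snapshot('wrist'); cv2.imwrite('pics/w3.png',im)
import pickle; pickle.dump(o,open('o3.pkl','wb'))
delta((.4975,.072,.0085),-4.4); print(o['position'],o['contact_force'],o['grip_force'])
```

```text
shift [ 0.17 -6.1   3.96] turn [-2.37  0.1   4.03] t 6.15
[0.49548186 0.00937241 0.04563006] [0.66966109 0.38593606 1.45813474] 58.76729071140289
```

View pics/w3.png

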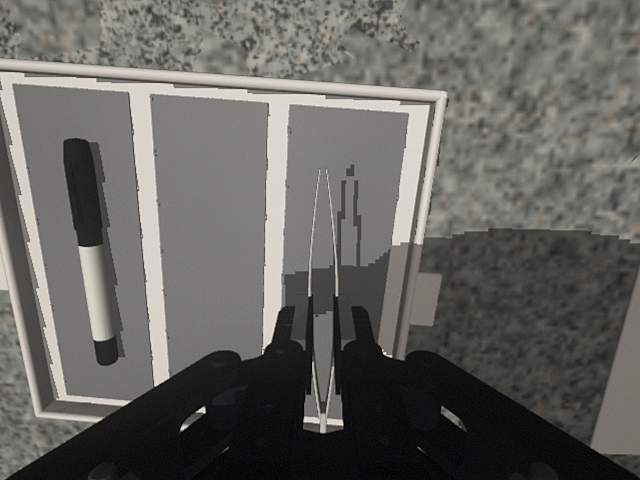

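Still above the right bay: the move was speed-limited and left a small tilt. The tweezers are held with ends at about (323,168) and (322,432), and the middle bay is visible from (150,95) to (268,100).

Run:
```python
from h import *
import pickle
np.set_printoptions(precision=4,suppress=True)
o=pickle.load(open('o3.pkl','rb'));R=np.array(o['eef_rot'])
Q=onplane('wrist',[(323,168),(322,432)],o['position'][2]+.0012,o)
print('tw in tool',(Q-o['position'])@R, 'mid',((Q.mean(0)-o['position'])@R))
E=onplane('wrist',[(150,95),(268,101),(289,104),(407,112)],.005,o);print(E)
c=(E[0]+E[1])/2; a=np.radians(-4.4); print('mid bay',c[:2]-.09*np.array([np.cos(a),np.sin(a)]))
c=(E[2]+E[3])/2; print('right bay',c[:2]-.09*np.array([np.cos(a),np.sin(a)]), np.degrees(np.arctan2(*(E[0]-E[3])[:2])))
delta((.4975,.072,.045),-4.4)
```

```text
tw in tool [[ 0.0615 -0.0002 -0.0012]
 [-0.0651 -0.0006 -0.0012]] mid [-0.0018 -0.0004 -0.0012]
[[ 0.5863  0.0926  0.005 ]
 [ 0.5832  0.0366  0.005 ]
 [ 0.5818  0.0267  0.005 ]
 [ 0.5779 -0.0284  0.005 ]]
mid bay [0.495  0.0715]
right bay [0.4901 0.0061] 3.9956589317338476
shift [ 0.17 -6.25  0.32] turn [-2.37  0.1   4.03] t 6.15
```

Request:
{"name": "play_rows", "arguments": {
  "deltas": [0,-1.5,0,-0.6,0,1,0.3,0,-3,0,-1.2,0,2,0.3,0,-4.5,0,-1.8,0,3,0.3,0.05,-5.5,0,-2.4,0.1,4,0.3,0.05,-6.2,0,-2.4,0.1,4,0.3,0.05,-6.2,0,-2.4,0.1,4,0.3,0.05,-6.2,0,-2.4,0.1,4,0.3,0.05,-6.2,0,-2.4,0.1,4,0.3]
}}

```text
t: 6.95
position: [0.4954, 0.0096, 0.0475]
eef_rot: [[1.0, -0.006, -0.002], [-0.006, -0.999, 0.042], [-0.002, -0.041, -0.999]]
contact_force: [0.9, -0.4, -0.4]
gripper_width: 0.0087
grip_force: 58.8
```

Run:
```python
from h import *
o=env.get_obs()
delta((.496,.0718,.0085),-4.35); print(o['position'],o['contact_force'],o['grip_force'])
```

```text
shift [ 0.03 -6.05  4.16] turn [-2.37  0.22  4.  ] t 6.95
[0.49539052 0.00963224 0.04752612] [ 0.90464281 -0.44293835 -0.38232238] 58.76628935337067
```

```bash
python3 -c "
from h import *
print(env.get_obs()['joint_positions'])"
```

```text
[ -0.40023594  18.34116346 -21.72683284  50.07269027   2.37756586
 179.94385794]
```

Request:
{"name": "play_rows", "arguments": {
  "deltas": [0,0,-1,-0.8,0,-2,0.3,0,0,-2.5,-1.6,0,-5,0.3,0,0,-4,-2.4,0,-8,0.3,0,0,-5,-2.4,0,-8,0.3,0,0,-5,-2.4,0,-8,0.3]
}}

```text
t: 7.45
position: [0.4964, 0.0077, 0.099]
eef_rot: [[0.991, 0.133, 0.003], [0.133, -0.991, -0.0], [0.003, 0.001, -1.0]]
contact_force: [0.6, -0.7, -0.6]
gripper_width: 0.0089
grip_force: 58.8
```

Request:
{"name": "play_rows", "arguments": {
  "deltas": [0,0,0,0,0,-5,0.3,0,0,0,0,0,-12,0.3,0,0,0,0,0,-20,0.3,0,0,0,0,0,-28,0.3,0,0,0,0,0,-36,0.3,0,0,0,0,0,-44,0.3,0,0,0,0,0,-52,0.3,0,0,0,0,0,-60,0.3,0,0,0,0,0,-68,0.3,0,0,0,0,0,-76,0.3]
}}

```text
t: 8.45
position: [0.4952, 0.0075, 0.0969]
eef_rot: [[0.106, 0.994, -0.0], [0.994, -0.106, -0.0], [-0.0, -0.0, -1.0]]
contact_force: [-0.5, 0.2, -0.7]
gripper_width: 0.0085
grip_force: 58.8
```

Request:
{"name": "play_rows", "arguments": {
  "deltas": [0,0,0,0,0,-8,0.3,0,0,0,0,0,-16,0.3,0,0,0,0,0,-24,0.3,0,0,0,0,0,-32,0.3,0,0,0,0,0,-40,0.3,0,0,0,0,0,-48,0.3,0,0,0,0,0,-56,0.3,0,0,0,0,0,-64,0.3,0,0,0,0,0,-72,0.3,0,0,0,0,0,-80,0.3]
}}

```text
t: 9.45
position: [0.4952, 0.0075, 0.0969]
eef_rot: [[-0.961, 0.277, -0.0], [0.277, 0.961, -0.0], [0.0, -0.0, -1.0]]
contact_force: [-1.0, -0.3, -0.4]
gripper_width: 0.0084
grip_force: 58.8
```

Request:
{"name": "play_rows", "arguments": {
  "deltas": [0,0,0,0,0,-4,0.3,0,0,0,0,0,-8,0.3,0,0,0,0,0,-12,0.3,0,0,0,0,0,-12,0.3,0,0,0,0,0,-12,0.3]
}}

```text
t: 9.95
position: [0.4953, 0.0075, 0.0971]
eef_rot: [[-0.997, 0.078, -0.0], [0.078, 0.997, -0.0], [0.0, -0.0, -1.0]]
contact_force: [0.8, 0.5, 0.1]
gripper_width: 0.0086
grip_force: 58.8
```

Run:
```python
from h import *
o=env.get_obs(); print(o['joint_positions'])
delta((.496,.0718,.0085),175.65); print(o['position'],o['contact_force'],o['grip_force'])
```

```text
[ 8.76225122e-01  1.55160309e+01 -1.76239477e+01  5.68660210e+01
 -6.39864792e-03  5.37484385e+00]
shift [0.43 6.41 8.86] turn [-0.01 -0.01 -0.15] t 9.95
[0.49527741 0.00753963 0.09713952] [0.79589613 0.52518858 0.09250947] 58.7663072347641
```

Request:
{"name": "play_rows", "arguments": {
  "deltas": [0.1,1,0,0,0,0,0.3,0.2,2.5,1,0,0,0,0.3,0.4,4.5,2,0,0,0,0.3,0.4,6,3.5,0,0,0,0.3,0.4,6.4,5,0,0,0,0.3,0.4,6.4,6.5,0,0,0,0.3,0.4,6.4,7.5,0,0,0,0.3,0.4,6.4,8,0,0,0,0.3,0.4,6.4,8,0,0,0,0.3,0.4,6.4,8,0,0,0,0.3]
}}

```text
t: 10.95
position: [0.4967, 0.0717, 0.0179]
eef_rot: [[-0.997, 0.076, 0.001], [0.076, 0.997, -0.0], [-0.001, 0.0, -1.0]]
contact_force: [0.3, 0.1, -0.1]
gripper_width: 0.0083
grip_force: 58.8
```

Run:
```python
from h import *
o=env.get_obs(); im=env.snapshot('wrist'); cv2.imwrite('pics/w4.png',im)
import pickle; pickle.dump(o,open('o4.pkl','wb'))
delta((.496,.0718,.0085),175.65); print(o['position'],o['contact_force'],o['grip_force'])
```

```text
shift [0.08 0.   0.95] turn [ 0.    0.08 -0.01] t 11.0
[0.49669363 0.07173533 0.01793561] [ 0.25830888  0.12024528 -0.117249  ] 58.77279996871948
```

View pics/w4.png

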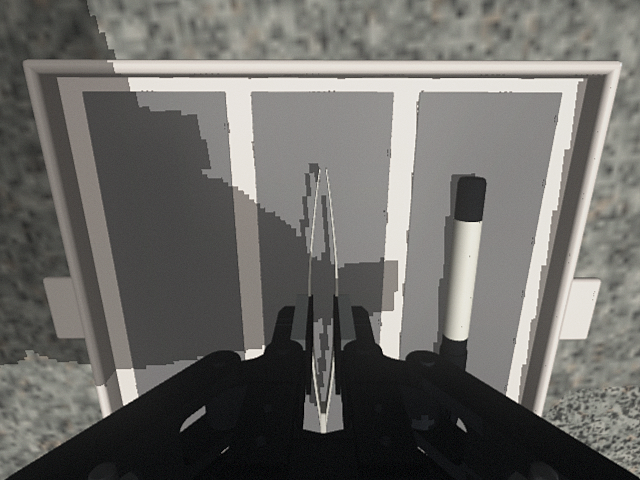

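The tweezers are parallel to the middle bay and centred between its edges, with the tip at (323,168) and the bay's end edge at row 93.

Run:
```python
from h import *
import pickle
np.set_printoptions(precision=4,suppress=True)
o=pickle.load(open('o4.pkl','rb'));R=np.array(o['eef_rot']);p=o['position']
T=lambda uv,z:(onplane('wrist',uv,z,o)-p)@R
print('tips',T([(323,168),(322,432)],p[2]+.0012))
print('end edge',T([(251,92.5),(394,93)],.005)); print('row230',T([(257.5,230),(389,230)],.005))
```

```text
tips [[ 0.0634  0.0003 -0.0013]
 [-0.0629 -0.0001 -0.0011]]
end edge [[ 0.0911 -0.028   0.0128]
 [ 0.091   0.0282  0.0128]]
row230 [[ 0.0349 -0.0285  0.0129]
 [ 0.0349  0.0294  0.0129]]
```

Request:
{"name": "play_rows", "arguments": {
  "deltas": [0.1,0,0.4,0,0,0,0.3,0.1,0,0.8,0,0,0,0.3,0.1,0,0.95,0,0,0,0.3,0.1,0,0.95,0,0,0,0.3,0.1,0,0.95,0,0,0,0.3]
}}

```text
t: 11.5
position: [0.4953, 0.0717, 0.0082]
eef_rot: [[-0.997, 0.076, 0.0], [0.076, 0.997, -0.0], [-0.0, -0.0, -1.0]]
contact_force: [-4.0, -1.1, 9.8]
gripper_width: 0.0085
grip_force: 60.1
```

Request:
{"name": "play_rows", "arguments": {
  "deltas": [0,0,0,0,0,0,1,0,0,0,0,0,0,1.4,0,0,0,0,0,0,1.8,0,0,0,0,0,0,2.2,0,0,0,0,0,0,2.4,0,0,0,0,0,0,2.4]
}}

```text
t: 12.1
position: [0.4954, 0.0718, 0.0079]
eef_rot: [[-0.997, 0.076, 0.0], [0.076, 0.997, -0.0], [-0.0, -0.0, -1.0]]
contact_force: [0.5, -0.6, -0.4]
gripper_width: 0.0241
grip_force: 0.0
```

Request:
{"name": "play_rows", "arguments": {
  "deltas": [0,0,-0.5,0,0,0,2.4,0,0,-1.5,0,0,0,2.4,0,0,-3,0,0,0,2.4,0,0,-5,0,0,0,2.4,0,0,-7,0,0,0,2.4,0,0,-9,0,0,0,2.4,0,0,-11,0,0,0,2.4,0,0,-12,0,0,0,2.4,0,0,-12,0,0,0,2.4]
}}

```text
t: 13.0
position: [0.4962, 0.0719, 0.1295]
eef_rot: [[-0.997, 0.076, 0.003], [0.076, 0.997, 0.0], [-0.003, 0.0, -1.0]]
contact_force: [0.1, -0.1, -0.7]
gripper_width: 0.0237
grip_force: 0.0
```

Run:
```python
from h import *
o=env.get_obs(); im=env.snapshot('wrist'); cv2.imwrite('pics/w5.png',im)
import pickle; pickle.dump(o,open('o5.pkl','wb'))
delta((.506,-.402,.12),179.5); print(o['joint_positions'])
```

```text
shift [ -4.62 -47.17   0.83] turn [ 0.    0.09 -3.84] t 13.05
[ 8.25702694e+00  1.46410254e+01 -1.38077219e+01  6.13738945e+01
 -1.53469696e-02  1.26003628e+01]
```

View pics/w5.png

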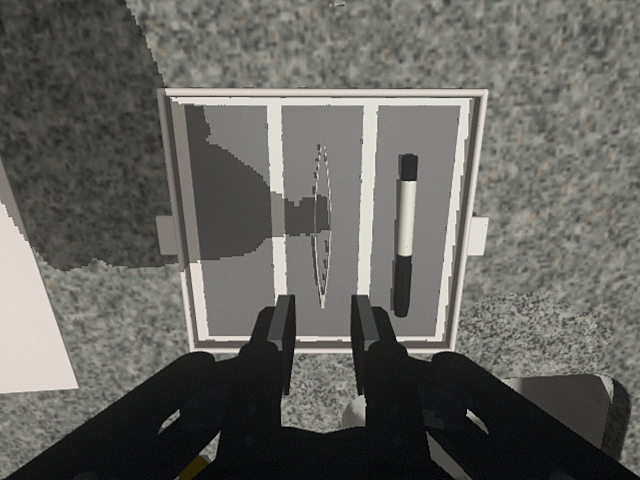

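The tweezers (rows 147–307, column about 321) lie flat and centred in the middle bay; the marker is undisturbed. Next the spatula.

Request:
{"name": "play_rows", "arguments": {
  "deltas": [-0.2,-2,0,0,0,0,3,-0.5,-5,0,0,0,0,3,-0.9,-9,0,0,0,0,3,-1.3,-13,0,0,0,-0.5,3,-1.7,-17,0,0,0,-1,3.5,-2.1,-21,0,0,0,-1.5,3.5,-2.5,-25,0,0,0,-2,3.5,-2.8,-28,0,0,0,-2.5,3.5,-3.1,-31,0,0,0,-3,3.5,-3.4,-34,0,0,0,-3.8,3.5]
}}

```text
t: 14.05
position: [0.5028, -0.2709, 0.1267]
eef_rot: [[-1.0, 0.009, -0.001], [0.009, 1.0, 0.001], [0.001, 0.001, -1.0]]
contact_force: [0.2, 0.5, 0.5]
gripper_width: 0.0349
grip_force: 0.0
```

```bash
python3 -c "
from h import *
delta((.506,-.403,.10),179.5)"
```

```text
shift [ -0.45 -13.21   2.66] turn [ 0.04 -0.06 -0.03] t 14.05
```

Request:
{"name": "play_rows", "arguments": {
  "deltas": [-0.1,-2.5,0,0,0,0,3.5,-0.2,-5.5,0,0,0,0,3.5,-0.4,-8.5,0,0,0,0,3.5,-0.4,-11,1,0,0,0,3.5,-0.4,-12.7,2,0,0,0,3.5,-0.4,-13.2,2.6,0,0,0,3.5,-0.4,-13.2,2.6,0,0,0,3.5,-0.4,-13.2,2.6,0,0,0,3.5]
}}

```text
t: 14.85
position: [0.5063, -0.4008, 0.1019]
eef_rot: [[-1.0, 0.009, 0.0], [0.009, 1.0, 0.0], [-0.0, 0.0, -1.0]]
contact_force: [-0.4, 0.7, 0.4]
gripper_width: 0.035
grip_force: 0.0
```

Run:
```python
from h import *
o=env.get_obs(); im=env.snapshot('wrist'); cv2.imwrite('pics/w6.png',im)
import pickle; pickle.dump(o,open('o6.pkl','wb'))
delta((.506,-.403,.10),179.5); print(o['position'],o['gripper_width'])
```

```text
shift [ 0.05 -0.22  0.24] turn [-0.    0.03  0.01] t 14.9
[ 0.50629494 -0.40080726  0.10193581] 0.035017386153401685
```

View pics/w6.png

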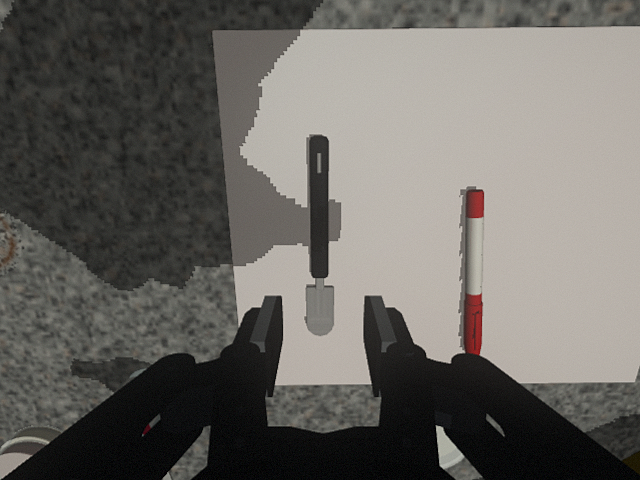

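The spatula is vertical in the wrist view: handle from (319,135) to (320,277), blade end at (320,336).

Run:
```python
from h import *
import pickle
np.set_printoptions(precision=4,suppress=True)
o=pickle.load(open('o6.pkl','rb'));R=np.array(o['eef_rot']);p=o['position']
im=cv2.imread('pics/w6.png'); g=im.max(2)[130:282,300:340]
ys,xs=np.nonzero(g<70); k=(xs>2)&(xs<35); ys,xs=ys[k],xs[k]
P=onplane('wrist',np.c_[xs+300,ys+130],.012,o)[:,:2].astype(np.float32)
print('handle',cv2.minAreaRect(P*1000),P.mean(0))
v=cv2.fitLine(P,cv2.DIST_HUBER,0,.01,.01).ravel(); print('dir',np.degrees(np.arctan2(v[1],v[0])))
a=onplane('wrist',[(319,135)],.012,o)[0];b=onplane('wrist',[(320,336)],.004,o)[0]
print('ends',a,b,(a+b)/2)
```

```text
handle ((480.4851989746094, -402.90704345703125), (93.03833770751953, 11.893728256225586), 0.29777273535728455) [ 0.479  -0.4028]
dir -0.3261672
ends [ 0.4334 -0.402   0.012 ] [ 0.5783 -0.403   0.004 ] [ 0.5059 -0.4025  0.008 ]
```

Request:
{"name": "play_rows", "arguments": {
  "deltas": [0.1,-0.1,1.5,0,0,-0.1,3.5,0.2,-0.2,3.5,0,0,-0.2,3.5,0.2,-0.2,5.5,0,0,-0.2,3,0.2,-0.2,7.5,0,0,-0.2,2.6,0.2,-0.2,8.5,0,0,-0.2,2.6,0.2,-0.2,9.2,0,0,-0.2,2.6,0.2,-0.2,9.5,0,0,-0.2,2.6,0.2,-0.2,9.6,0,0,-0.2,2.6,0.2,-0.2,9.6,0,0,-0.2,2.6]
}}

```text
t: 15.8
position: [0.5046, -0.404, 0.0067]
eef_rot: [[-1.0, 0.006, 0.001], [0.006, 1.0, -0.001], [-0.001, -0.001, -1.0]]
contact_force: [0.4, -0.6, 0.3]
gripper_width: 0.0258
grip_force: 0.0
```

```bash
python3 -c "
from h import *
delta((.5045,-.4028,.005),179.7);print(env.get_obs()['contact_force'])"
```

```text
shift [0.01 0.12 0.17] turn [-0.04  0.07 -0.04] t 15.8
[ 0.43708979 -0.56169504  0.30192287]
```

Request:
{"name": "play_rows", "arguments": {
  "deltas": [0,0.1,0.1,0,0,0,2.4,0,0.1,0.1,0,0,0,2,0,0.1,0.1,0,0,0,1.6,0,0.1,0.1,0,0,0,1.2,0,0.1,0.1,0,0,0,0.8,0,0.1,0.1,0,0,0,0.5,0,0.1,0.1,0,0,0,0.5]
}}

```text
t: 16.5
position: [0.5044, -0.403, 0.0054]
eef_rot: [[-1.0, 0.006, 0.001], [0.006, 1.0, -0.0], [-0.001, -0.0, -1.0]]
contact_force: [-1.1, 0.7, 5.5]
gripper_width: 0.0096
grip_force: 59.1
```

Request:
{"name": "play_rows", "arguments": {
  "deltas": [0,0,-0.5,0,0,0,0.5,0,0,-1.5,0,0,0,0.5,0,0,-3,0,0,0,0.5,0,0,-5,0,0,0,0.5,0,0,-7,0,0,0,0.5,0,0,-8,0,0,0,0.5,0,0,-8,0,0,0,0.5,0,0,-8,0,0,0,0.5]
}}

```text
t: 17.3
position: [0.5041, -0.4027, 0.0846]
eef_rot: [[-1.0, 0.006, 0.0], [0.006, 1.0, 0.0], [-0.0, 0.0, -1.0]]
contact_force: [0.4, 0.1, -0.5]
gripper_width: 0.0093
grip_force: 58.6
```

```bash
python3 -c "
from h import *
delta((.4925,.006,.09),175.65);print(env.get_obs()['grip_force'])"
```

```text
shift [ 1.4  40.86 -0.54] turn [0.01 0.01 4.  ] t 17.3
58.64181697368622
```

Request:
{"name": "play_rows", "arguments": {
  "deltas": [0.1,1.5,0,0,0,0,0.5,0.2,4,0,0,0,0.4,0.5,0.3,7,0,0,0,0.8,0.5,0.4,10,0,0,0,1.2,0.5,0.5,13.5,0,0,0,1.6,0.5,0.6,17,0,0,0,2,0.5,0.7,20.5,0,0,0,2.5,0.5,0.8,24,0,0,0,3,0.5,0.9,27,0,0,0,3.5,0.5,1,30,0,0,0,4,0.5]
}}

```text
t: 18.3
position: [0.4951, -0.1013, 0.084]
eef_rot: [[-0.997, 0.076, -0.001], [0.076, 0.997, 0.0], [0.001, 0.0, -1.0]]
contact_force: [0.3, 0.1, 0.0]
gripper_width: 0.0099
grip_force: 58.7
```

```bash
python3 -c "
from h import *
delta((.4925,.006,.02),175.65);print(env.get_obs()['grip_force'])"
```

```text
shift [ 1.07 10.68  6.4 ] turn [ 0.   -0.06 -0.  ] t 18.3
58.6747008562088
```

Request:
{"name": "play_rows", "arguments": {
  "deltas": [0.3,3,0,0,0,0,0.5,0.6,6,0,0,0,0,0.5,0.9,8.5,0,0,0,0,0.5,1.05,10.2,0.5,0,0,0,0.5,1.05,10.6,2,0,0,0,0.5,1.05,10.6,3.5,0,0,0,0.5,1.05,10.6,5,0,0,0,0.5,1.05,10.6,6,0,0,0,0.5,1.05,10.6,6.3,0,0,0,0.5,1.05,10.6,6.3,0,0,0,0.5]
}}

```text
t: 19.3
position: [0.4932, 0.0037, 0.0216]
eef_rot: [[-0.997, 0.076, -0.001], [0.076, 0.997, -0.0], [0.001, -0.0, -1.0]]
contact_force: [-0.2, 0.3, -0.3]
gripper_width: 0.0098
grip_force: 58.7
```

Run:
```python
from h import *
o=env.get_obs(); im=env.snapshot('wrist'); cv2.imwrite('pics/w7.png',im)
import pickle; pickle.dump(o,open('o7.pkl','wb'))
delta((.4925,.006,.0085),175.65); print(o['position'],o['contact_force'])
```

```text
shift [0.13 0.23 1.36] turn [-0.01  0.02 -0.  ] t 19.35
[0.49321739 0.00365534 0.02156271] [-0.24158694  0.27140472 -0.26886697]
```

View pics/w7.png

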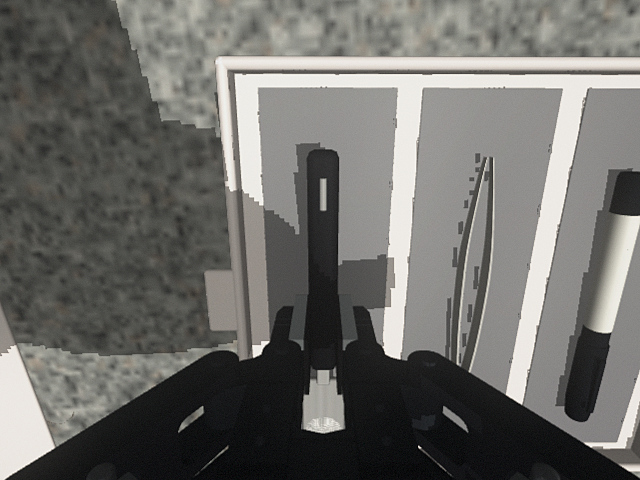

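The spatula is held straight in the right bay: handle end at (323,150), the bay's end edge at row 88 between columns 258 and 397.

Run:
```python
from h import *
import pickle
np.set_printoptions(precision=4,suppress=True)
o=pickle.load(open('o7.pkl','rb'));R=np.array(o['eef_rot']);p=o['position']
T=lambda uv,z:(onplane('wrist',uv,z,o)-p)@R
print('handle end',T([(323,151)],p[2]+.0055),'neck',T([(322,370)],p[2]+.0055),'blade end',T([(323,432)],p[2]-.001))
print('handle edges',T([(308,170),(338.5,170),(307.5,280),(339.5,280)],p[2]+.0066))
print('bay end',T([(258.5,88),(397,88)],.005)); print('row200',T([(263,200),(393.5,200)],.005))
```

```text
handle end [[ 0.07    0.0003 -0.0055]] neck [[-0.0241 -0.0001 -0.0055]] blade end [[-0.065   0.0004  0.001 ]]
handle edges [[ 0.0633 -0.0052 -0.0066]
 [ 0.0633  0.006  -0.0066]
 [ 0.0196 -0.0059 -0.0066]
 [ 0.0196  0.007  -0.0066]]
bay end [[ 0.0931 -0.0256  0.0166]
 [ 0.0931  0.03    0.0166]]
row200 [[ 0.0475 -0.026   0.0166]
 [ 0.0476  0.0313  0.0166]]
```

Request:
{"name": "play_rows", "arguments": {
  "deltas": [0.1,0.1,0.1,0,0,0,0.5,0.25,0.25,0.5,0,0,0,0.5,0.25,0.25,0.9,0,0,0,0.5,0.25,0.25,1.2,0,0,0,0.5,0.25,0.25,1.25,0,0,0,0.5,0.25,0.25,1.25,0,0,0,0.5,0.25,0.25,1.25,0,0,0,0.5]
}}

```text
t: 20.05
position: [0.4914, 0.0064, 0.0095]
eef_rot: [[-0.997, 0.076, 0.001], [0.076, 0.997, -0.0], [-0.001, -0.0, -1.0]]
contact_force: [-0.2, -0.3, -0.2]
gripper_width: 0.0095
grip_force: 58.7
```

```bash
python3 -c "
from h import *
delta((.4907,.0061,.0085),175.65);print(env.get_obs()['contact_force'])"
```

```text
shift [ 0.07 -0.03  0.1 ] turn [-0.01  0.03  0.01] t 20.05
[-0.23767233 -0.31827654 -0.1789383 ]
```

Request:
{"name": "play_rows", "arguments": {
  "deltas": [0,0,0.1,0,0,0,0.5,0,0,0.1,0,0,0,0.5,0,0,0.1,0,0,0,0.5]
}}

```text
t: 20.35
position: [0.4913, 0.0064, 0.0085]
eef_rot: [[-0.997, 0.076, 0.001], [0.076, 0.997, -0.0], [-0.001, -0.0, -1.0]]
contact_force: [0.9, 0.1, -0.5]
gripper_width: 0.0095
grip_force: 58.7
```

Request:
{"name": "play_rows", "arguments": {
  "deltas": [0,0,0,0,0,0,1.1,0,0,0,0,0,0,1.4,0,0,0,0,0,0,1.8,0,0,0,0,0,0,2.2,0,0,0,0,0,0,2.4,0,0,0,0,0,0,2.4]
}}

```text
t: 20.95
position: [0.4914, 0.0064, 0.0085]
eef_rot: [[-0.997, 0.076, 0.001], [0.076, 0.997, -0.0], [-0.001, -0.0, -1.0]]
contact_force: [-0.4, 1.1, 0.5]
gripper_width: 0.0239
grip_force: 0.0
```

Request:
{"name": "play_rows", "arguments": {
  "deltas": [0,0,-0.5,0,0,0,2.4,0,0,-1.5,0,0,0,2.4,0,0,-3,0,0,0,2.4,0,0,-5,0,0,0,2.4,0,0,-7,0,0,0,2.4,0,0,-9,0,0,0,2.4,-1.5,0,-11,0,0,0,2.4,-3,0,-13,0,0,0,2.4,-3,0,-13,0,0,0,2.4,-3,0,-13,0,0,0,2.4]
}}

```text
t: 21.95
position: [0.5213, 0.0042, 0.139]
eef_rot: [[-0.997, 0.076, 0.001], [0.076, 0.997, -0.0], [-0.001, -0.0, -1.0]]
contact_force: [-0.6, -0.3, -0.7]
gripper_width: 0.0244
grip_force: 0.0
```

Run:
```python
from h import *
o=env.get_obs(); im=env.snapshot('wrist'); cv2.imwrite('pics/w8.png',im)
import pickle; pickle.dump(o,open('o8.pkl','wb'))
print(o['position'],o['contact_force'])
```

```text
[0.5213082  0.00415567 0.13898142] [-0.61841561 -0.28190757 -0.67241392]
```

View pics/w8.png

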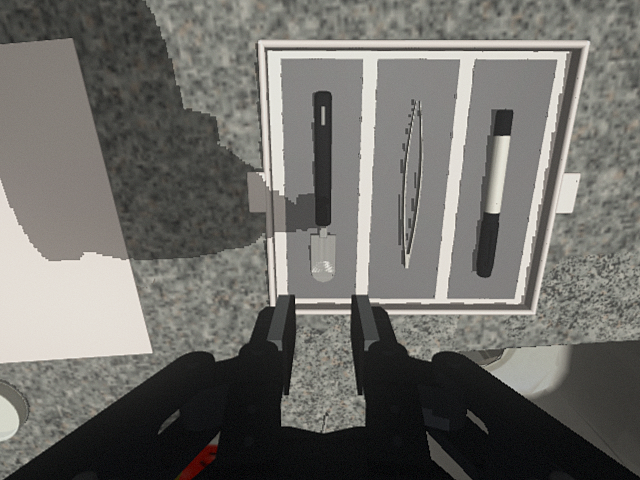

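The spatula (rows 92–282, column about 322) and tweezers ((418,100)–(407,268)) both lie within their bays. Checking numerically.

Run:
```python
from h import *
import pickle
np.set_printoptions(precision=4,suppress=True)
o=pickle.load(open('o8.pkl','rb'));R=np.array(o['eef_rot']);p=o['position']
T=lambda uv,z:((onplane('wrist',uv,z,o)-p)@R)[:,:2]
g=cv2.imread('pics/w8.png').max(2)
print('row160',g[160,275:375],g[160,360:475],'col345',g[50:70,345],g[285:305,345],'col435',g[50:70,435],g[285:305,430])
a=np.r_[T([(323,92)],.015),T([(322.5,282)],.007)]; print('spat',a,a.mean(0))
a=T([(418,100),(407,268)],.009);print('tw',a,a.mean(0),np.degrees(np.arctan2(a[0,1]-a[1,1],a[0,0]-a[1,0])))
```

```text
row160 [227 226 227 227 227 227 229 236 195 148 130 133 131 131 133 134 130 133
 131 134 135 133 131 130 130 135 134 135 135 132 134 133 134 134 135 135
 135 139 144  87  41  45  42  47  50  51  46  51  52  52  53  51  51  52
  49  34  90 134 130 138 132 134 135 131 136 133 134 133 133 135 136 134
 131 132 135 133 131 134 135 135 133 132 136 131 142 222 235 229 227 227
 225 229 227 228 227 228 229 239 157 125] [222 235 229 227 227 225 229 227 228 227 228 229 239 157 125 136 138 134
 134 133 136 134 137 139 136 135 137 133 135 136 134 131 135 135 132 135
 133 133 135 142  95  72  69 130 103  65 104 191 160 130 133 137 135 133
 132 133 135 136 122  82  62 114 167 143 132 131 135 130 134 135 133 137
 135 133 132 133 129 138 134 133 135 134 133 133 135 131 131 134 126 161
 222 231 226 227 228 229 227 228 228 228 227 231 243 161 120 135 130 133
 132 131 133 133 136 135 135] col345 [131 222 233 228 227 226 228 232 215 161 131 132 136 139 139 138 137 136
 131 136] [128 129 127 131 130 129 128 127 126 128 130 128 120 178 223 232 231 241
 166  91] col435 [ 70 215 234 228 227 226 228 230 239 172 126 134 137 134 133 134 135 138
 136 136] [133 131 129 130 132 128 131 129 131 129 130 128 124 153 220 232 231 240
 171  92]
spat [[ 0.0997  0.0005]
 [-0.0432  0.0002]] [0.0283 0.0003]
tw [[ 0.0951  0.0663]
 [-0.0301  0.0676]] [0.0325 0.0669] -0.5656107274765587
```

Run:
```python
from h import *
import pickle
np.set_printoptions(precision=4,suppress=True)
o=pickle.load(open('o8.pkl','rb'));R=np.array(o['eef_rot']);p=o['position']
T=lambda uv,z:((onplane('wrist',uv,z,o)-p)@R)[:,:2]
a=T([(345,58.8),(345,297.7)],.005);print('R x',a[:,0],a.mean(0)[0])
a=T([(435,59),(430,298)],.005);print('M x',a[:,0],a.mean(0)[0])
a=T([(283.5,160),(359.7,160),(373.3,160),(448.8,160)],.005);print('y',a[:,1],a[:2,1].mean(),a[2:,1].mean())
a=T([(314.3,160),(330.8,160)],.015);print('sp y',a[:,1].mean())
a=T([(405,180),(421.5,180)],.009);print('tw y',a[:,1])
im=cv2.imread('pics/w8.png')
```

```text
R x [ 0.1215 -0.0583] 0.031611046602770004
M x [ 0.1214 -0.0586] 0.03142670097935715
y [-0.0286  0.0276  0.0376  0.0933] -0.0004981850365742887 0.06547181950905451
sp y 0.0001937502128555777
tw y [0.0611 0.0733]
```

```bash
python3 -c "
from station import env
print(env.sign_off())"
```

```text
the job is handed in; nothing more can be done
None
```

The job is handed in at about 22 s: the tweezers lie flat in the middle bay (about 2 mm off centre) and the spatula flat in the right bay (about 2–3 mm off along its length), both within 1° of parallel, and the marker was left where it lay.

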